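# Hang the hex driver in the tool track

## Robot

A 6-joint arm with a two-finger parallel gripper is mounted at the origin on the work surface. World frame = base frame: x ahead of the robot, y to its left, z up, the work surface at z = 0. Lengths are in m, angles in rad, forces in N, time in s.
With the tool pointing down it reaches from about 0.3 to 0.875 m from the base axis. Payload 4.2 kg.
Tool frame: the origin (TCP) lies on the centre line of the jaws, within the pads' length; the fingertips stand 11 mm ahead of it and the grasp point (between the pads) lies 8 mm behind it; z points along the fingers, y is the line along which they close (so a half turn about z gives the same grasp; the last joint's range is limited). The gripper opens to 85 mm and grips with 20 to 120 N. Pads are 22 mm wide; open, the fingers measure 114 mm over their backs; the gripper's body (76 mm by 85 mm) begins 54 mm behind the grasp point. The pads swing forward as they close: fully open they stand 13 mm farther back than shut.
Start: joints at [1.254, 0.32, 1.565, -0, 1.257, -0.02], TCP at [0.168, 0.55, 0.22] pointing down, gripper open.
Joint ranges: [-3.11, 3.11], [-0.84, 2.01], [0.21, 2.61], [-1.34, 4.49], [0.05, 2.63], [-2.56, 2.56]. Speed limits (rad/s): [2.57, 2.57, 3.14, 3.14, 3.14, 3.14].

## Interface

Orientations are given as [roll, pitch, yaw] about the fixed x, y, z axes, in that order (R = Rz(yaw) Ry(pitch) Rx(roll)).
In Python, from plant import get_state, camera, sign_off gives the robot as it stands. The module is installed in compiled form; this text tells all that it offers.
- The arm moves only by the tool arm_command, never from a script. Its arguments are lists of equal length, an entry for each row: "xyz": the shift along the tool's x, y, z in cm, a list of three; "dr": the turn, a rotation vector about the tool's x, y, z in degrees, a list of three; "gripper": the finger opening in cm, from 0 to 8.54. In form: {"xyz": [[dx, dy, dz], ...], "dr": [[ax, ay, az], ...], "gripper": [gripper, ...]}. A call has 1 to 12 rows; each row shifts and turns the commanded pose from where the row before left it, along the tool's axes as they then stand; what a row does not reach is not made up. A row lasts 1/10 s, in which the tool goes at most 50 mm and 8.59 degrees, less where a joint would pass 70% of its speed; a pose out of reach is approached as far as the arm can. A call is refused whole if a number of a shift passes 5 or a number of a turn 8.59, either way. A call with a gripper value outside its range is refused whole. The fingers move at their own pace and stop on an object; "grip_force" is the grip in N (left out, the last holds). Time passes only in rows, so rows that do not move let the fingers close. It gives the time, the measured TCP pose, the force, the opening and the grip force at its end, in the units of the state.
- get_state(): the state, without advancing time (a new reading comes with each control period).
- camera(name): name is "side" or "top"; returns a dict with "img" (480x640x3 uint8, blue, green, red), "fovy" (degrees; the focal length in pixels is half the picture's height over the tangent of half this angle, whatever the lens; pixels are square), "cx", "cy" (the principal point, pixels), "world_from_camera" (4x4, takes a point from camera to world coordinates). Camera axes: x right, y up, looking along -z (the intrinsics and any distortion apply to the point x, -y, -z); pixel columns grow to the right and rows downward; lengths in m; the calibration is good to about 2 mm. A picture is of the moment at which its call begins. There is no depth.
- sign_off(): hands the job in; it is judged then, once.
The state is a dict: "clock": time; "q": joint angles; "qd": joint speeds; "tau": joint torques, N m; "tcp_pos": TCP position; "eef_rot": TCP orientation; "wrist_force": force on the tool from outside, world axes, zero at the start; "moment": the same for the moment, N m; "grip_width": finger opening in m; "grip_force": force on a finger pad.
Only numpy, scipy, OpenCV 4.12 (cv2) and the standard library are available. Lean on these libraries where they do the work, as an engineer would, in place of code of your own. Each camera call takes 0.05 s, during which the arm holds its last target. There are 200 camera calls.

## Task

Pull the hex driver, the tool with the wide steel disc, out of its slanted holder and hang it upright in the aluminium tool track: bring its disc in through the track's open end and slide it fully home against the stop, then let go. Leave the brush in its holder and everything else on the table where it is.

Things in the scene. Friction and masses are not known exactly. Their poses are not given: they have to be found in the camera images.
- driver_handle (a point): Centre of the hex driver's handle, where to grip it. Loose round tool, 209 mm long, 65 to 125 g. +z runs along its axis from tip to handle end. Black handle 22 mm thick, 80 mm long (this point +-40 mm); steel neck 8 mm thick from 40 to 64 mm below this point; steel disc from 64 to 69 mm below; then the shaft. It starts leaning 30 deg from vertical in holder_a.
- driver_disc (a point): Centre of the driver's steel disc, 32 mm across, 5 mm thick, 66.5 mm below the handle centre along the driver's axis; axes as driver_handle. The driver is the only tool with a wide disc. At the start the disc lies on the rim of holder_a's tube.
- driver_tip (a point): Tip of the driver's straight steel shaft, 8 mm thick and 100 mm long below the disc; the tip is 169 mm below the handle centre along the driver's axis; axes as driver_handle. At the start the shaft is inside holder_a's tube.
- holder_a_mouth (a point): Rim centre, 120 mm above the table, of the fixed grey holder that holds the driver: a slanted tube, 31 mm outside, 15 mm bore, 115 mm long, on a foot 90 x 76 x 12 mm. z is vertical; the tube leans 30 deg from vertical, its mouth towards -x (roughly to the robot). The shaft is 100 mm deep in it with 3 to 4 mm play each way and slides out freely along the tube.
- holder_b_mouth (a point): Rim centre of the second, identical fixed holder, which holds the brush; axes as holder_a_mouth. Which of the holders and the track stands left, middle or right varies.
- brush_center (a point): Bystander: round cleaning brush standing loose in holder_b, leaning likewise. Black handle 14 mm thick with a 23 mm shoulder on the rim, no disc. This point is on its axis, 50 mm above the rim and 40 mm below its top. It stays in its holder.
- track_home (a point): Disc centre when the driver hangs fully home in the track: disc resting on the lower lips, touching the stop. z is vertical, +x points along the fixed level aluminium track from its open end to the stop (roughly away from the robot). Stop face 16 mm beyond this point; lower lips' top 2.5 mm below it. Below it a foot 110 x 80 x 12 mm; a column stands beyond the stop; nothing rises above the track's top.
- track_mouth (a point): Centre of the track's open end, 85 mm before home and 4 mm higher; axes as track_home. The track is a C channel 101 mm long, 52 mm wide, 23 mm high; room for the disc 40 mm wide, 13 mm high, centred on this point. Upper and lower lips, 5 mm thick, each have a 16 mm slot along the middle, for the neck and the shaft. The disc fits in only through the open end, driver upright.
- print_ring: loose bystander: black printed ring lying flat, 170 mm across, 22 mm high, at the back of the table; origin at the centre of its underside
- small_ring: loose bystander: black printed ring lying flat, 52 mm across, 18 mm high; origin at the centre of its underside
- glue_jar: loose bystander: small jar with a white cap, 40 mm across, 70 mm high, standing between the fixtures; origin at the centre of its underside
- plug_a: loose bystander: black printed plug, 18 mm across, 24 mm high, standing on its flange; origin at the centre of its underside
- plug_b: loose bystander: a second plug, the same as plug_a; origin at the centre of its underside
- calipers: loose bystander: calipers lying flat, 200 mm long, 13 mm high; origin at the centre of its underside
- print_bracket: loose bystander: grey printed block, 50 x 70 x 30 mm; origin at the centre of its underside

How it is judged:
On the way, in this order (a step that is already met when the one before it is completed fails the run):
1. the driver is drawn right out of its holder (distance between driver_disc and holder_a_mouth above 0.11 m), for 0.1 s.
2. the driver's disc is in the channel, past the open end (y of driver_disc in the frame of track_home between -0.007 and 0.007 m and z of driver_disc in the frame of track_home between -0.004 and 0.013 m and x of driver_disc in the frame of track_home between -0.08 and 0.008 m), for 0.1 s.
At the end, for the whole second after the job is handed in: The driver hangs in the track, upright within 0.15 rad, its disc resting on the lower lips (within 4 mm in height), within 7 mm of the channel's middle and within 10 mm of the stop position; it is released and at rest (y of driver_disc in the frame of track_home between -0.007 and 0.007 m and z of driver_disc in the frame of track_home between -0.004 and 0.004 m and x of driver_disc in the frame of track_home between -0.01 and 0.006 m and angle between driver_handle's own z axis and vertical below 0.15 rad and linear speed of driver below 0.03 m/s and contact force between the fingers and driver below 0.1 N); the robot touches nothing.
It fails at once if the brush is moved by more than 30 mm (distance of brush_center from where it was at the start of the episode above 0.03 m).
It fails at once if another loose thing on the table is moved by more than 30 mm (distance of any of print_ring, small_ring, glue_jar, plug_a, plug_b, calipers, print_bracket from where it was at the start of the episode above 0.03 m).
It also fails if it takes over 43 s, if anything falls off the work surface, if the arm or the gripper's body presses on something with over 40 N, if the wrist force passes 120 N, or if a joint passes its speed limit or range.

## Working session

There is one attempt and no reset: what is moved stays moved. The work goes in short steps, Python scripts to look and compute and a tool call to move; the robot and the scene stay as the last step left them, time stands still between calls to the robot, and variables do not carry over. Pictures are saved under pics/ and viewed, at most 10 in all, crops included, and the job is handed in when it is done.

Besides the shell and the picture viewer there is one more tool, called after ">>>" by a JSON object that holds its "op" and its "data". arm_command: Moves the arm, as the interface text tells. Its arguments: {"type":"object","properties":{"xyz":{"type":"array","items":{"type":"array","items":{"type":"number"}}},"dr":{"type":"array","items":{"type":"array","items":{"type":"number"}}},"gripper":{"type":"array","items":{"type":"number"}},"grip_force":{"type":"number"}},"required":["xyz","dr","gripper"]}

```bash
mkdir -p pics
cat > h.py <<'E'
import numpy as np, cv2
from scipy.spatial.transform import Rotation as R
from plant import get_state, camera, sign_off
def P(c):
    f=240/np.tan(np.radians(c["fovy"])/2); return f,c["cx"],c["cy"],np.array(c["world_from_camera"])
def proj(c,p):
    f,cx,cy,T=P(c); q=np.linalg.inv(T)@np.append(p,1); return np.array([cx+f*q[0]/-q[2],cy+f*-q[1]/-q[2]])
def ray(c,uv):
    f,cx,cy,T=P(c); d=T[:3,:3]@np.array([(uv[0]-cx)/f,-(uv[1]-cy)/f,-1]); return T[:3,3],d
def atz(c,uv,z):
    o,d=ray(c,uv); return o+d*(z-o[2])/d[2]
def tri(c1,u1,c2,u2):
    o1,d1=ray(c1,u1);o2,d2=ray(c2,u2)
    s=np.linalg.lstsq(np.c_[d1,-d2],o2-o1,rcond=None)[0]
    a,b=o1+d1*s[0],o2+d2*s[1]; return (a+b)/2,np.linalg.norm(a-b)
E
python3 - <<'E'
from h import *
import pickle
for n in("side","top"):
    c=camera(n);cv2.imwrite(f"pics/{n}0.png",c["img"]);pickle.dump(c,open(f"{n}0.pkl","wb"))
    print(n,{k:v for k,v in c.items() if k!="img"})
print(get_state())
E
```

```text
side {'fovy': 45.07215192143509, 'cx': 312.7600540218771, 'cy': 233.24134832676685, 'world_from_camera': array([[ 0.95799229,  0.15705694, -0.23996645,  0.42426587],
       [-0.28654002,  0.48895718, -0.82390272, -0.78795054],
       [-0.01206632,  0.85805244,  0.5134203 ,  0.63372748],
       [ 0.        ,  0.        ,  0.        ,  1.        ]])}
top {'fovy': 56.75684256154598, 'cx': 315.43877857338384, 'cy': 243.07809732798157, 'world_from_camera': array([[ 0.00229014,  0.98335156, -0.18169885,  0.45631472],
       [-0.99999296,  0.00171211, -0.00333803,  0.01172726],
       [-0.00297137,  0.18170521,  0.98334856,  1.04165688],
       [ 0.        ,  0.        ,  0.        ,  1.        ]])}
{'clock': 0.1, 'q': array([ 1.25394926e+00,  3.20255124e-01,  1.56553342e+00,  1.44359177e-05,
        1.25741040e+00, -2.00038630e-02]), 'qd': array([ 0.00078501, -0.00262097, -0.00350946,  0.00099758, -0.00050914,
        0.000664  ]), 'tau': array([ 1.13106023e-03, -4.16412377e+01, -2.34705412e+01, -2.20071735e-05,
        4.91222003e-03, -2.14551773e-05]), 'tcp_pos': array([0.16805073, 0.54943976, 0.21905992]), 'eef_rot': array([-3.13998696e+00, -4.58528241e-05,  2.84474495e+00]), 'wrist_force': array([ 0.05258022,  0.4195723 , -0.90862346]), 'moment': array([-0.05994051, -0.01990212, -0.01813635]), 'grip_force': 0.0, 'grip_width': 0.0853594387460593}
```

View pics/side0.png

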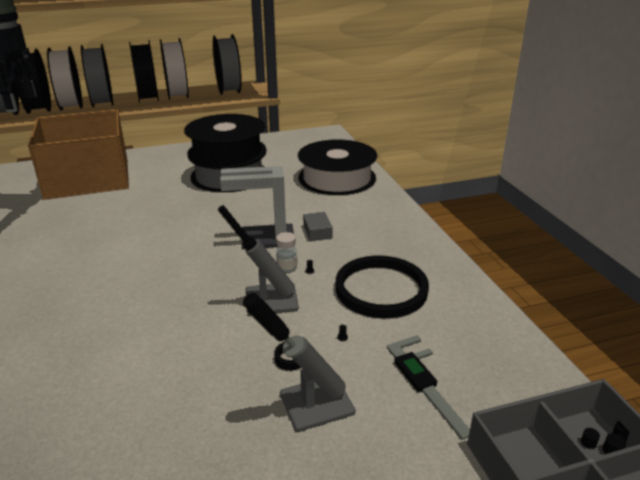

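View pics/top0.png

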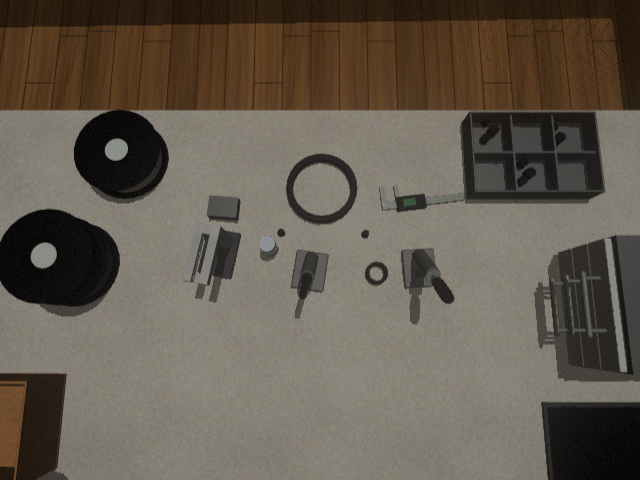

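The nearest tool in the side view, with its disc near (293,345), is the driver. In the top view it is on the right at (430,275). The brush is in the middle and the track on the left, at about (210,258) in the top view. I'll make crops next.

Run:
```python
import pickle,cv2,numpy as np
s=pickle.load(open("side0.pkl","rb"))["img"];t=pickle.load(open("top0.pkl","rb"))["img"]
def crop(i,u,v,w,h,k): return cv2.resize(cv2.convertScaleAbs(i[v:v+h,u:u+w],alpha=1.6,beta=10),None,fx=k,fy=k,interpolation=cv2.INTER_CUBIC)
a=np.hstack([crop(s,230,280,130,150,3),crop(s,200,155,130,150,3)]) # 780x450
cv2.imwrite("pics/cs.png",a)
b=np.hstack([crop(t,390,235,78,78,5),crop(t,172,215,78,78,5)])
cv2.imwrite("pics/ct.png",b)
```

```text
(no output)
```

View pics/cs.png

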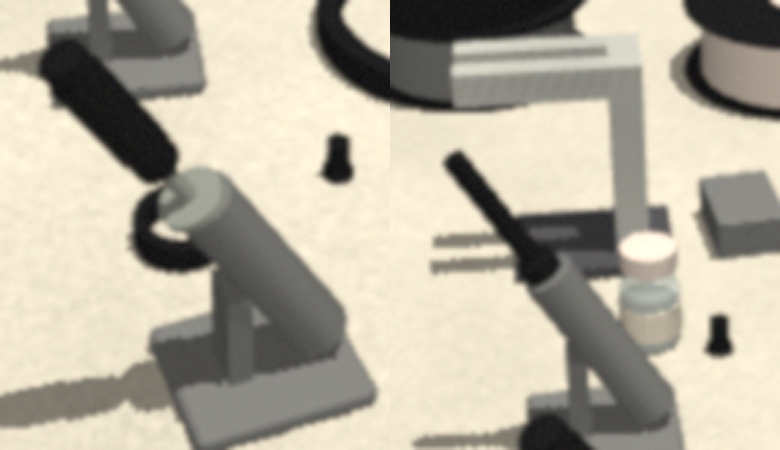

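View pics/ct.png

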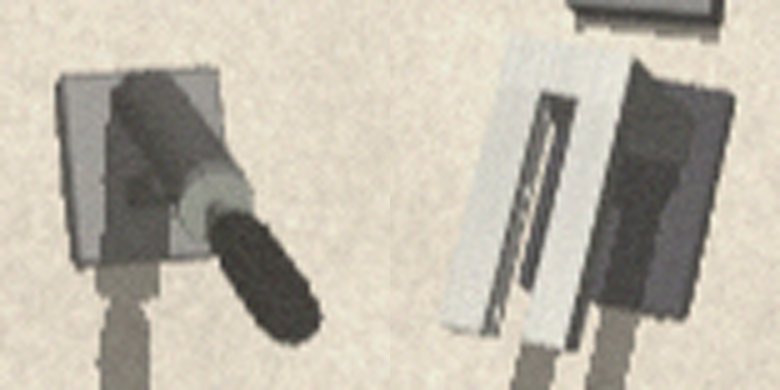

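The crops show the driver with its handle axis running (68,58)->(157,165) in the side crop and its disc at (193,198). The track's top plate corners are clear in both views. Next I fit models of known size to these.

```bash
cat > fit.py <<'E'
from h import *
from scipy.optimize import least_squares
def axes(d):
    a=np.cross(d,[0,1,0]);a/=np.linalg.norm(a);return a,np.cross(d,a)
def ddir(t,az): return np.array([np.sin(t)*np.cos(az),np.sin(t)*np.sin(az),np.cos(t)])
def hull(c,p,d):
    a,b=axes(d);th=np.linspace(0,2*np.pi,24)
    pts=[proj(c,p+s*.04*d+.011*(np.cos(q)*a+np.sin(q)*b)) for s in(-1,1) for q in th]
    return cv2.convexHull(np.array(pts,np.float32))
def feat(m):  # centroid, principal half-axis vector, area
    u=np.array([m["m10"],m["m01"]])/m["m00"]
    C=np.array([[m["mu20"],m["mu11"]],[m["mu11"],m["mu02"]]])/m["m00"]
    w,v=np.linalg.eigh(C);a=v[:,1]*np.sqrt(w[1]*3);a*=np.sign(a[1]) 
    return np.r_[u,a]
def handle_mask(c,guess,thr,R=30):
    g=c["img"].max(2); m=(g<thr).astype(np.uint8)
    n,l,st,ce=cv2.connectedComponentsWithStats(m,connectivity=4)
    k=l[int(round(guess[1])),int(round(guess[0]))]
    return (l==k).astype(np.uint8)
def fit_handle(obs,x0,lens=(0,0)):
    def res(x):
        d=ddir(x[3],x[4]);return np.concatenate([feat(cv2.moments(hull(c,x[:3],d)))-f for c,f in obs])
    return least_squares(res,x0,x_scale=[.01,.01,.01,.1,.1],diff_step=1e-4)
E
python3 - <<'E'
from fit import *
import pickle
S=pickle.load(open("side0.pkl","rb"));T=pickle.load(open("top0.pkl","rb"))
obs=[]
for c,g in((S,(267,317)),(T,(443,290))):
    print([c["img"][v,u].max() for u,v in [(267,317),(443,290),(420,260),(430,270)]])
    for thr in(30,36,42,50):
        m=handle_mask(c,g,thr);M=cv2.moments(m,True);print(thr,M["m00"],feat(M))
    
# track
def track(x):
    hx,hy,hz,yw=x;e=np.array([np.cos(yw),np.sin(yw),0]);n=np.array([-e[1],e[0],0]);h=np.array([hx,hy,hz+.0155])
    # open end -85, far end +16
    return [h-.085*e-.026*n,h+.016*e-.026*n,h-.085*e+.026*n,h+.016*e+.026*n]
us=[(220,177),(283.3,177.7),(221,169),(282.3,167.3)]
ut=[(207.4,284.4),(220.6,227),(182.2,280),(197,222.6)]
us=np.array(us)-.33;ut=np.array(ut)-.4
def r(x):
    t=track(x);return np.concatenate([proj(S,p)-u for p,u in zip(t,us)]+[proj(T,p)-u for p,u in zip(t,ut)])
s=least_squares(r,[.55,.2,.2,0],x_scale=[.01,.01,.01,.1]);print(s.x,r(s.x).reshape(-1,2).round(1).tolist())
print([tri(S,a,T,b) for a,b in zip(us,ut)])
print(tri(S,(294,345.7),T,(432.8,275.3)))
E
```

```text
[np.uint8(9), np.uint8(149), np.uint8(148), np.uint8(144)]
30 909.0 [265.3740374  315.81408141  18.41495127  19.84628002]
36 941.0 [265.26036132 315.51540914  18.69410711  20.23750162]
42 978.0 [265.1605317  315.32310838  18.80876965  20.68524471]
50 1037.0 [264.98842816 315.0048216   18.5863303   21.16720973]
[np.uint8(140), np.uint8(38), np.uint8(51), np.uint8(74)]
30 283044.0 [ 322.64471602  236.92997908 -307.31087204   32.34533798]
36 275919.0 [ 321.59254709  238.40711948 -304.8056858    21.95801551]
42 295.0 [442.30508475 289.97288136   7.69652498  10.99920445]
50 310.0 [442.29354839 289.80967742   7.92218959  11.12338341]
[ 0.63388214  0.23762444  0.13860389 -0.2040138 ] [[4.9, 2.1], [-5.9, -1.1], [5.1, -1.1], [-5.7, -1.7], [1.2, -4.3], [0.2, 4.8], [1.3, -5.2], [-0.8, 4.1]]
[(array([0.53634249, 0.2299714 , 0.15955447]), np.float64(0.00018132233295301285)), (array([0.6558613 , 0.21087663, 0.14895906]), np.float64(0.0008661191007462328)), (array([0.54578199, 0.2828777 , 0.15201965]), np.float64(0.00023442623485484714)), (array([0.66567858, 0.26010536, 0.14837497]), np.float64(0.0017824265929866636))]
(array([ 0.55906223, -0.22959287,  0.1194359 ]), np.float64(0.00024053870926126026))
```

Run:
```python
from fit import *
import pickle
S=pickle.load(open("side0.pkl","rb"));T=pickle.load(open("top0.pkl","rb"))
def track(x):
    hx,hy,hz,yw,L=x;e=np.array([np.cos(yw),np.sin(yw),0]);n=np.array([-e[1],e[0],0]);h=np.array([hx,hy,hz+.0155])
    return [h-.085*e-.026*n,h+L*e-.026*n,h-.085*e+.026*n,h+L*e+.026*n]
us=[(220,177),(283.3,177.7),(221,169),(282.3,167.3)]
ut=[(207.4,284.4),(220.6,227),(182.2,280),(197,222.6)]
us=np.array(us)-.33;ut=np.array(ut)-.4
def r(x):
    t=track(x);return np.concatenate([proj(S,p)-u for p,u in zip(t,us)]+[proj(T,p)-u for p,u in zip(t,ut)])
s=least_squares(r,[.55,.2,.2,0,.03],x_scale=[.01,.01,.01,.1,.01]);print(s.x.round(4),r(s.x).reshape(-1,2).round(1).tolist())
hx,hy,hz,yw,L=s.x;e=np.array([np.cos(yw),np.sin(yw),0])
print("slot end pred",proj(T,np.array([hx,hy,hz+.0155])+.016*e),"meas 205.6,233.6")
obs=[(c,feat(cv2.moments(handle_mask(c,g,th),True))) for c,g,th in((S,(267,317),44),(T,(443,290),48))]
s=fit_handle(obs,[.52,-.25,.18,.52,3.14+.3])
x=s.x;d=ddir(x[3],x[4]);print(x.round(4),np.degrees(x[3:]),s.fun.round(2))
print("disc",x[:3]-.0665*d,"tri handle",tri(S,obs[0][1][:2],T,obs[1][1][:2]))
for c,g,th in((S,(267,317),44),(T,(443,290),48)): print(cv2.contourArea(hull(c,x[:3],d)),handle_mask(c,g,th).sum())
p=x[:3]-.0665*d
print(proj(S,p),"294,345.7",proj(T,p),"432.8,275.3")
# overlay
ims=[]
for c in(S,T):
    im=cv2.convertScaleAbs(cv2.resize(c["img"],None,fx=4,fy=4),alpha=1.5)
    q=lambda w:tuple(int(v*4+2) for v in proj(c,w))
    cv2.polylines(im,[(hull(c,x[:3],d)*4+2).astype(int)],True,(0,0,255),1)
    a,b=axes(d)
    for off in(-.064,-.069): cv2.polylines(im,[np.array([q(x[:3]+off*d+.016*(np.cos(t)*a+np.sin(t)*b)) for t in np.linspace(0,6.28,40)])],True,(0,255,0),1)
    n=np.array([-e[1],e[0],0]);h=np.array([hx,hy,hz])
    for y in(-.026,-.008,.008,.026):
        cv2.line(im,q(h+[0,0,.0155]-.085*e+y*n),q(h+[0,0,.0155]+.016*e+y*n),(0,0,255),1)
    cv2.line(im,q(h+[0,0,-.0075]-.085*e-.026*n),q(h+[0,0,-.0075]+.016*e-.026*n),(255,0,0),1)
    for p in(x[:3]-.03*d,h):
        u,v=q(p);k=im[max(0,v-150):v+150,u-200:u+200]; ims.append(cv2.resize(k,(400,300)))
cv2.imwrite("pics/ov.png",np.vstack([np.hstack(ims[:2]),np.hstack(ims[2:])]))
```

```text
[ 0.6246  0.241   0.1368 -0.2024  0.0362] [[-0.0, 2.9], [-0.5, -0.9], [0.3, -0.3], [-0.6, -1.5], [-0.5, 0.4], [0.9, -0.1], [-0.4, -0.5], [-0.0, -0.7]]
slot end pred [206.40653192 233.44548518] meas 205.6,233.6
[ 0.5249 -0.2301  0.1777  0.5026  3.2288] [ 28.79879891 184.9992334 ] [ 0.23  0.03  0.54  1.03 -0.19  0.29  0.96  0.66]
disc [ 0.55685191 -0.22734985  0.1193922 ] tri handle (array([ 0.52384996, -0.23090152,  0.17979254]), np.float64(0.000331359741416549))
1042.1147365157958 990
334.80428048968315 307
[291.83728741 344.97905437] 294,345.7 [431.77002324 276.30127559] 432.8,275.3
```

View pics/ov.png

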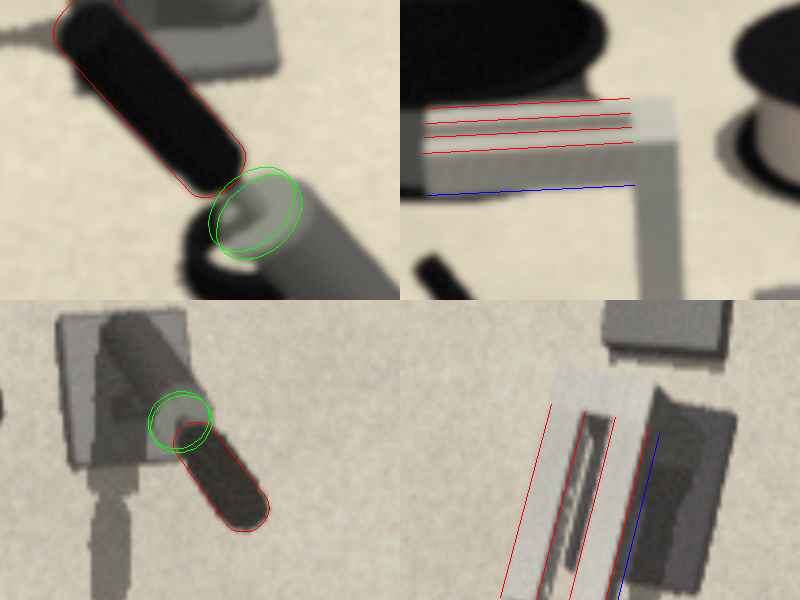

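```bash
cat > plan.py <<'E'
from h import *
def plan(wps,p=None,Q=None):
    s=get_state()
    if p is None: p,Q=np.array(s["tcp_pos"]),R.from_euler("xyz",s["eef_rot"])
    for tp,tq,n in wps:
        tp=np.array(tp); w=(Q.inv()*tq).as_rotvec(degrees=True) if not isinstance(tq,np.ndarray) else tq
        w=np.round(w/n,2); X=[];D=[]
        for k in range(n):
            d=np.round(Q.inv().apply((tp-p)/(n-k))*100,2)
            X.append(d.tolist());D.append(w.tolist())
            p=p+Q.apply(d/100);Q=Q*R.from_rotvec(w,degrees=True)
        print("n",n);print(X);print(D if np.abs(w).max()>0 else 0)
        print("end",p.round(4),Q.as_matrix().round(3).tolist())
    return p,Q
def frame(d,yaz):
    z=-np.array(d)/np.linalg.norm(d);y=np.array([np.cos(yaz),np.sin(yaz),0]);y-=z*(y@z);y/=np.linalg.norm(y)
    return R.from_matrix(np.c_[np.cross(y,z),y,z])
E
python3 - <<'E'
from plan import *
az=np.radians(184.5);d=np.array([.5*np.cos(az),.5*np.sin(az),.866])
Ru=frame([0,0,1],np.radians(-85.5));Rt=frame(d,np.radians(-85.5))
hc=np.array([.5248,-.231,.1766]);g=hc-.008*d
p,Q=plan([([.44,-.2315,.30],np.array([0,0,158.5]),20),(g+.09*d,Rt,5)])
print((Q.inv()*Rt).as_rotvec(True))
# refit track without bad corner
from fit import *
import pickle
S=pickle.load(open("side0.pkl","rb"));T=pickle.load(open("top0.pkl","rb"))
def track(x):
    hx,hy,hz,yw,L=x;e=np.array([np.cos(yw),np.sin(yw),0]);n=np.array([-e[1],e[0],0]);h=np.array([hx,hy,hz+.0155])
    return [h-.085*e-.026*n,h+L*e-.026*n,h-.085*e+.026*n,h+L*e+.026*n]
us=np.array([(220,177),(283.3,177.7),(221,169),(282.3,167.3)])-.33
ut=np.array([(207.4,284.4),(220.6,227),(182.2,280),(197,222.6)])-.4
def r(x):
    t=track(x);return np.concatenate([proj(S,p)-u for p,u in zip(t[1:],us[1:])]+[proj(T,p)-u for p,u in zip(t,ut)])
s=least_squares(r,[.55,.2,.2,0,.03],x_scale=[.01,.01,.01,.1,.01]);print(s.x.round(4),r(s.x).reshape(-1,2).round(1).tolist())
E
```

```text
n 20
[[-2.44, -3.34, -0.4], [-2.88, -2.97, -0.4], [-3.26, -2.54, -0.4], [-3.58, -2.07, -0.4], [-3.83, -1.56, -0.4], [-4.01, -1.01, -0.4], [-4.11, -0.45, -0.4], [-4.13, 0.12, -0.4], [-4.08, 0.69, -0.4], [-3.94, 1.24, -0.4], [-3.74, 1.77, -0.4], [-3.46, 2.27, -0.4], [-3.11, 2.73, -0.4], [-2.7, 3.13, -0.4], [-2.25, 3.47, -0.4], [-1.75, 3.75, -0.4], [-1.21, 3.95, -0.4], [-0.66, 4.08, -0.4], [-0.09, 4.13, -0.39], [0.48, 4.11, -0.4]]
[[0.0, 0.0, 7.92], [0.0, 0.0, 7.92], [0.0, 0.0, 7.92], [0.0, 0.0, 7.92], [0.0, 0.0, 7.92], [0.0, 0.0, 7.92], [0.0, 0.0, 7.92], [0.0, 0.0, 7.92], [0.0, 0.0, 7.92], [0.0, 0.0, 7.92], [0.0, 0.0, 7.92], [0.0, 0.0, 7.92], [0.0, 0.0, 7.92], [0.0, 0.0, 7.92], [0.0, 0.0, 7.92], [0.0, 0.0, 7.92], [0.0, 0.0, 7.92], [0.0, 0.0, 7.92], [0.0, 0.0, 7.92], [0.0, 0.0, 7.92]]
end [ 0.44   -0.2315  0.3   ] [[0.997, 0.08, -0.001], [0.08, -0.997, -0.002], [-0.001, 0.001, -1.0]]
n 5
[[0.87, 0.12, 1.05], [0.76, 0.12, 1.13], [0.64, 0.13, 1.21], [0.5, 0.12, 1.26], [0.37, 0.13, 1.32]]
[[0.01, 6.01, 0.02], [0.01, 6.01, 0.02], [0.01, 6.01, 0.02], [0.01, 6.01, 0.02], [0.01, 6.01, 0.02]]
end [ 0.4839 -0.2343  0.2476] [[0.863, 0.079, 0.499], [0.068, -0.997, 0.039], [0.5, 0.0, -0.866]]
[ 0.00514856 -0.01304164  0.01359478]
[ 0.6248  0.2419  0.1343 -0.1925  0.0365] [[-0.2, -0.0], [0.3, 0.8], [-0.6, -0.6], [-0.2, 0.4], [0.6, -0.2], [-0.1, -0.2], [-0.3, -0.5]]
```

>>> {"op": "arm_command", "data": {"xyz": [[-2.4, -3.3, -0.4], [-2.9, -3.0, -0.4], [-3.3, -2.5, -0.4], [-3.6, -2.1, -0.4], [-3.8, -1.6, -0.4], [-4.0, -1.0, -0.4], [-4.1, -0.5, -0.4], [-4.1, 0.1, -0.4], [-4.1, 0.7, -0.4], [-3.9, 1.2, -0.4]], "dr": [[0, 0, 7.92], [0, 0, 7.92], [0, 0, 7.92], [0, 0, 7.92], [0, 0, 7.92], [0, 0, 7.92], [0, 0, 7.92], [0, 0, 7.92], [0, 0, 7.92], [0, 0, 7.92]], "gripper": [8.5, 8.5, 8.5, 8.5, 8.5, 8.5, 8.5, 8.5, 8.5, 8.5]}}

```text
clock: 1.1
tcp_pos: [0.3029, 0.1581, 0.2598]
eef_rot: [3.141, -0.0, 1.457]
wrist_force: [1.6, -0.8, -0.4]
grip_width: 0.0851
grip_force: 0.0
```

>>> {"op": "arm_command", "data": {"xyz": [[-3.7, 1.8, -0.4], [-3.5, 2.3, -0.4], [-3.1, 2.7, -0.4], [-2.7, 3.1, -0.4], [-2.3, 3.5, -0.4], [-1.8, 3.8, -0.4], [-1.2, 4.0, -0.4], [-0.7, 4.1, -0.4], [-0.1, 4.1, -0.4], [0.5, 4.1, -0.4], [0, 0, 0], [0, 0, 0]], "dr": [[0, 0, 7.92], [0, 0, 7.92], [0, 0, 7.92], [0, 0, 7.92], [0, 0, 7.92], [0, 0, 7.92], [0, 0, 7.92], [0, 0, 7.92], [0, 0, 7.92], [0, 0, 7.92], [0, 0, 0], [0, 0, 0]], "gripper": [8.5, 8.5, 8.5, 8.5, 8.5, 8.5, 8.5, 8.5, 8.5, 8.5, 8.5, 8.5]}}

```text
clock: 2.3
tcp_pos: [0.4385, -0.2324, 0.2989]
eef_rot: [-3.14, 0.002, 0.08]
wrist_force: [-0.9, 0.6, -1.2]
grip_width: 0.0852
grip_force: 0.0
```

Run:
```python
from plan import *
az=np.radians(184.5);d=np.array([.5*np.cos(az),.5*np.sin(az),.866])
Rt=frame(d,np.radians(-85.5))
hc=np.array([.5248,-.231,.1766]);g=hc-.008*d
s=get_state();print(s["clock"],s["tcp_pos"],s["q"])
plan([(g+.09*d,Rt,5)])
```

```text
2.3 [ 0.43854581 -0.2323953   0.29892725] [-5.10837465e-01  1.53460844e-01  1.58987619e+00  5.59648958e-04
  1.40057506e+00  9.80108194e-01]
n 5
[[0.9, 0.11, 1.02], [0.79, 0.11, 1.12], [0.67, 0.11, 1.19], [0.54, 0.11, 1.25], [0.41, 0.11, 1.31]]
[[-0.02, 6.02, 0.01], [-0.02, 6.02, 0.01], [-0.02, 6.02, 0.01], [-0.02, 6.02, 0.01], [-0.02, 6.02, 0.01]]
end [ 0.4839 -0.2342  0.2476] [[0.863, 0.078, 0.499], [0.068, -0.997, 0.039], [0.5, -0.0, -0.866]]
```

>>> {"op": "arm_command", "data": {"xyz": [[0.9, 0.1, 1.0], [0.8, 0.1, 1.1], [0.7, 0.1, 1.2], [0.5, 0.1, 1.25], [0.4, 0.1, 1.3], [0, 0, 0], [0, 0, 0]], "dr": [[0, 6, 0], [0, 6, 0], [0, 6, 0], [0, 6, 0], [0, 6, 0], [0, 0, 0], [0, 0, 0]], "gripper": [8.5, 8.5, 8.5, 8.5, 8.5, 8.5, 8.5]}}

```text
clock: 3.0
tcp_pos: [0.4837, -0.2326, 0.2492]
eef_rot: [-3.141, -0.522, 0.081]
wrist_force: [0.4, -0.5, -0.2]
grip_width: 0.085
grip_force: 0.0
```

Run:
```python
from plan import *
az=np.radians(184.5);d=np.array([.5*np.cos(az),.5*np.sin(az),.866])
Rt=frame(d,np.radians(-85.5))
hc=np.array([.5248,-.231,.1766]);g=hc-.008*d
s=get_state();print(s["clock"],s["tcp_pos"])
plan([(g,Rt,6)])
c=camera("side");im=c["img"];im=im[190:400,180:400]
t=camera("top");it=t["img"][200:350,360:480]
a=cv2.resize(cv2.convertScaleAbs(im,alpha=1.5),(440,420),interpolation=cv2.INTER_CUBIC);b=cv2.resize(cv2.convertScaleAbs(it,alpha=1.5),(336,420),interpolation=cv2.INTER_CUBIC)
cv2.imwrite("pics/pre.png",np.hstack([a,b]))
```

```text
3.0 [ 0.48374136 -0.23261509  0.2491729 ]
n 6
[[-0.01, 0.03, 1.52], [-0.01, 0.03, 1.52], [-0.01, 0.03, 1.52], [-0.01, 0.03, 1.53], [-0.01, 0.02, 1.52], [-0.01, 0.03, 1.53]]
[[-0.02, 0.01, 0.02], [-0.02, 0.01, 0.02], [-0.02, 0.01, 0.02], [-0.02, 0.01, 0.02], [-0.02, 0.01, 0.02], [-0.02, 0.01, 0.02]]
end [ 0.5288 -0.2307  0.1697] [[0.864, 0.078, 0.498], [0.068, -0.997, 0.039], [0.5, 0.0, -0.866]]
```

View pics/pre.png

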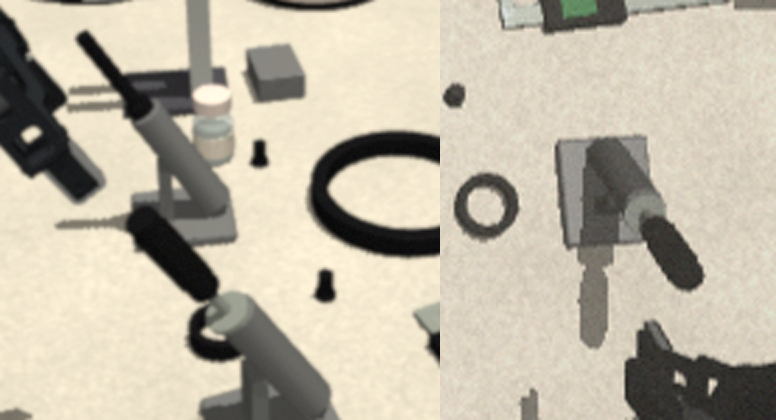

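Side view: the open fingers sit on the handle's axis, about 25 px short of the handle end. In the top view the left finger, near (650,325), is well clear of the handle. I'm going in and closing.

>>> {"op": "arm_command", "data": {"xyz": [[0, 0, 1.5], [0, 0, 1.5], [0, 0, 1.5], [0, 0, 1.5], [0, 0, 1.5], [0, 0.1, 1.6], [0, 0, 0]], "dr": [[0, 0, 0], [0, 0, 0], [0, 0, 0], [0, 0, 0], [0, 0, 0], [0, 0, 0], [0, 0, 0]], "gripper": [8.5, 8.5, 8.5, 8.5, 8.5, 8.5, 8.5]}}

```text
clock: 3.8
tcp_pos: [0.5307, -0.2302, 0.1692]
eef_rot: [-3.14, -0.522, 0.082]
wrist_force: [0.3, 1.0, -0.2]
grip_width: 0.085
grip_force: 0.0
```

Run:
```python
from h import *
s=get_state();print(s["clock"],s["tcp_pos"],s["wrist_force"])
c=camera("side");t=camera("top")
a=cv2.resize(cv2.convertScaleAbs(c["img"][240:390,200:350],alpha=1.7,beta=10),(450,450),interpolation=cv2.INTER_CUBIC);b=cv2.resize(cv2.convertScaleAbs(t["img"][230:330,390:467],alpha=1.7,beta=10),(346,450),interpolation=cv2.INTER_CUBIC)
cv2.imwrite("pics/g.png",np.hstack([a,b]))
```

```text
3.8 [ 0.53065582 -0.23018622  0.1691735 ] [ 0.3172503   0.9987042  -0.17939957]
```

View pics/g.png

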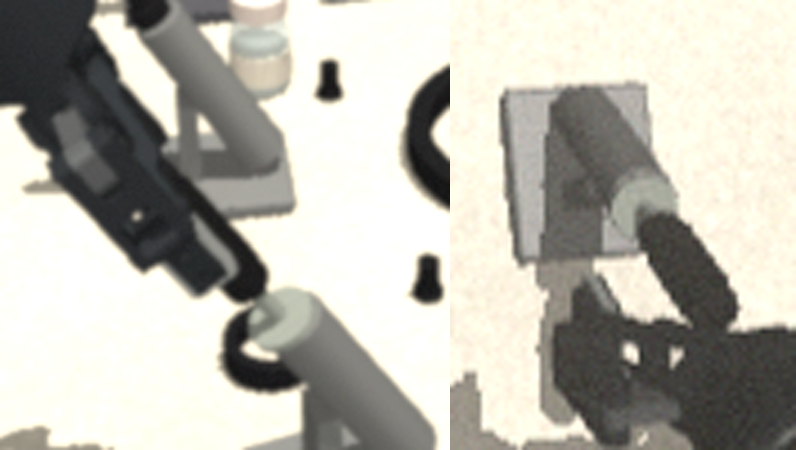

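The near finger overlaps the handle in the side view and the left finger is clear of it in the top view, so the handle is between the jaws. Closing.

>>> {"op": "arm_command", "data": {"xyz": [[0, 0, 0], [0, 0, 0], [0, 0, 0], [0, 0, 0], [0, 0, 0], [0, 0, 0], [0, 0, 0], [0, 0, 0], [0, 0, 0], [0, 0, 0]], "dr": [[0, 0, 0], [0, 0, 0], [0, 0, 0], [0, 0, 0], [0, 0, 0], [0, 0, 0], [0, 0, 0], [0, 0, 0], [0, 0, 0], [0, 0, 0]], "gripper": [6, 4, 3, 2, 1.5, 1.5, 1.5, 1.5, 1.5, 1.5], "grip_force": 50}}

```text
clock: 4.9
tcp_pos: [0.5296, -0.2311, 0.1705]
eef_rot: [3.141, -0.524, 0.08]
wrist_force: [-3.8, 0.2, 5.8]
grip_width: 0.0207
grip_force: 48.8
```

>>> {"op": "arm_command", "data": {"xyz": [[0, 0, -0.5], [0, 0, -1], [0, 0, -1.3], [0, 0, -1.3], [0, 0, -1.3], [0, 0, -1.3], [0, 0, -1.3], [0, 0, -1.3], [0, 0, -1.3], [0, 0, -1.4], [0, 0, -1.4], [0, 0, -1.4]], "dr": [[0, 0, 0], [0, 0, 0], [0, 0, 0], [0, 0, 0], [0, 0, 0], [0, 0, 0], [0, 0, 0], [0, 0, 0], [0, 0, 0], [0, 0, 0], [0, 0, 0], [0, 0, 0]], "gripper": [1.5, 1.5, 1.5, 1.5, 1.5, 1.5, 1.5, 1.5, 1.5, 1.5, 1.5, 1.5]}}

```text
clock: 6.1
tcp_pos: [0.4548, -0.2368, 0.299]
eef_rot: [3.142, -0.523, 0.08]
wrist_force: [-0.4, -0.0, -1.5]
grip_width: 0.021
grip_force: 49.0
```

Run:
```python
from plan import *
s=get_state();print(s["clock"],s["tcp_pos"],s["wrist_force"],s["grip_width"])
e=np.array([np.cos(-.1925),np.sin(-.1925),0]);home=np.array([.6248,.2419,.1343])
az=np.radians(184.5)
Ru=frame([0,0,1],np.radians(-85.5))
# carry: TCP 0.0585 above disc; final tool y lateral to the track: yaw az = -90-11 -> 
Rf=frame([0,0,1],-np.pi/2-.1925)
pre=home-.15*e+[0,0,.0585+.004]
print("pre",pre)
p,Q=plan([([.42,-.2,.33],Ru,5),(pre+[0,0,.10],Rf,14)])
```

```text
6.1 [ 0.45480022 -0.23675227  0.29899604] [-0.37218543 -0.03524151 -1.51519914] 0.0210306217885262
pre [0.47757065 0.270597   0.1968    ]
n 5
[[-0.24, -0.79, -0.85], [-0.33, -0.79, -0.83], [-0.41, -0.79, -0.79], [-0.49, -0.79, -0.74], [-0.57, -0.78, -0.68]]
[[-0.0, -5.99, 0.02], [-0.0, -5.99, 0.02], [-0.0, -5.99, 0.02], [-0.0, -5.99, 0.02], [-0.0, -5.99, 0.02]]
end [ 0.42 -0.2   0.33] [[0.997, 0.078, 0.0], [0.078, -0.997, 0.0], [0.0, -0.0, -1.0]]
n 14
[[0.67, -3.32, 0.24], [0.61, -3.33, 0.24], [0.54, -3.34, 0.24], [0.48, -3.35, 0.24], [0.42, -3.36, 0.24], [0.35, -3.37, 0.24], [0.28, -3.37, 0.24], [0.22, -3.38, 0.24], [0.15, -3.38, 0.24], [0.09, -3.39, 0.24], [0.02, -3.39, 0.24], [-0.04, -3.39, 0.24], [-0.11, -3.38, 0.23], [-0.17, -3.39, 0.24]]
[[-0.0, -0.0, 1.11], [-0.0, -0.0, 1.11], [-0.0, -0.0, 1.11], [-0.0, -0.0, 1.11], [-0.0, -0.0, 1.11], [-0.0, -0.0, 1.11], [-0.0, -0.0, 1.11], [-0.0, -0.0, 1.11], [-0.0, -0.0, 1.11], [-0.0, -0.0, 1.11], [-0.0, -0.0, 1.11], [-0.0, -0.0, 1.11], [-0.0, -0.0, 1.11], [-0.0, -0.0, 1.11]]
end [0.4776 0.2706 0.2968] [[0.981, -0.191, 0.0], [-0.191, -0.981, 0.0], [0.0, -0.0, -1.0]]
```

>>> {"op": "arm_command", "data": {"xyz": [[-0.2, -0.8, -1.4], [-0.3, -0.8, -1.3], [-0.4, -0.8, -1.3], [-0.5, -0.8, -1.2], [-0.6, -0.8, -1.2], [0, 0, 0]], "dr": [[0, -6, 0], [0, -6, 0], [0, -6, 0], [0, -6, 0], [0, -6, 0], [0, 0, 0]], "gripper": [1.5, 1.5, 1.5, 1.5, 1.5, 1.5]}}

```text
clock: 6.7
tcp_pos: [0.4153, -0.1998, 0.3546]
eef_rot: [3.14, -0.002, 0.082]
wrist_force: [0.8, 0.7, -1.4]
grip_width: 0.0209
grip_force: 49.1
```

>>> {"op": "arm_command", "data": {"xyz": [[0.7, -2, 0], [0.6, -3.4, 0], [0.5, -3.4, 0], [0.5, -3.4, 0], [0.4, -3.4, 0], [0.4, -3.4, 0], [0.3, -3.4, 0], [0.2, -3.4, 0], [0.2, -3.4, 0], [0.1, -3.4, 0], [0, -3.4, 0.5], [0, -3.4, 1]], "dr": [[0, 0, 1.3], [0, 0, 1.3], [0, 0, 1.3], [0, 0, 1.3], [0, 0, 1.3], [0, 0, 1.3], [0, 0, 1.3], [0, 0, 1.3], [0, 0, 1.3], [0, 0, 1.3], [0, 0, 1.3], [0, 0, 1.3]], "gripper": [1.5, 1.5, 1.5, 1.5, 1.5, 1.5, 1.5, 1.5, 1.5, 1.5, 1.5, 1.5]}}

```text
clock: 7.9
tcp_pos: [0.4718, 0.1932, 0.3383]
eef_rot: [-3.139, -0.002, -0.194]
wrist_force: [0.8, -0.4, -1.8]
grip_width: 0.0208
grip_force: 49.2
```

Run:
```python
from plan import *
s=get_state();print(s["clock"],s["tcp_pos"],s["wrist_force"],s["grip_width"])
e=np.array([np.cos(-.1925),np.sin(-.1925),0]);home=np.array([.6248,.2419,.1343])
Rf=frame([0,0,1],-np.pi/2-.1925)
pre=home-.15*e+[0,0,.0585+.004]
plan([(pre+[0,0,.02],Rf,10)])
```

```text
7.9 [0.47181232 0.19316007 0.33832254] [ 0.8485965  -0.37058149 -1.82367245] 0.020808043874665418
n 10
[[-0.1, -0.77, 1.22], [-0.09, -0.77, 1.22], [-0.09, -0.77, 1.22], [-0.09, -0.77, 1.22], [-0.1, -0.77, 1.21], [-0.09, -0.77, 1.21], [-0.09, -0.77, 1.22], [-0.1, -0.77, 1.21], [-0.09, -0.77, 1.22], [-0.1, -0.76, 1.21]]
[[-0.01, -0.01, -0.01], [-0.01, -0.01, -0.01], [-0.01, -0.01, -0.01], [-0.01, -0.01, -0.01], [-0.01, -0.01, -0.01], [-0.01, -0.01, -0.01], [-0.01, -0.01, -0.01], [-0.01, -0.01, -0.01], [-0.01, -0.01, -0.01], [-0.01, -0.01, -0.01]]
end [0.4775 0.2706 0.2168] [[0.982, -0.191, 0.001], [-0.191, -0.982, 0.001], [0.0, -0.001, -1.0]]
```

>>> {"op": "arm_command", "data": {"xyz": [[-0.2, -1.5, 0], [-0.2, -1.5, 0], [-0.2, -1.5, 1], [-0.2, -1.5, 1.5], [-0.1, -1, 1.5], [0, -0.7, 1.6], [0, 0, 1.6], [0, 0, 1.6], [0, 0, 1.6], [0, 0, 1.6], [0, 0, 0], [0, 0, 0]], "dr": [[0, 0, 0], [0, 0, 0], [0, 0, 0], [0, 0, 0], [0, 0, 0], [0, 0, 0], [0, 0, 0], [0, 0, 0], [0, 0, 0], [0, 0, 0], [0, 0, 0], [0, 0, 0]], "gripper": [1.5, 1.5, 1.5, 1.5, 1.5, 1.5, 1.5, 1.5, 1.5, 1.5, 1.5, 1.5]}}

```text
clock: 9.1
tcp_pos: [0.4778, 0.2696, 0.2183]
eef_rot: [-3.141, -0.0, -0.193]
wrist_force: [0.2, -1.7, -1.0]
grip_width: 0.0204
grip_force: 49.2
```

Run:
```python
from fit import *
import pickle
s=get_state();print(s["clock"],s["tcp_pos"],s["eef_rot"],s["wrist_force"],s["grip_width"])
S=camera("side");T=camera("top");pickle.dump((S,T,s),open("pre.pkl","wb"))
print(proj(S,np.array(s["tcp_pos"])-[0,0,.0585]),proj(T,np.array(s["tcp_pos"])-[0,0,.0585]))
tp=np.array(s["tcp_pos"]);ims=[]
e=np.array([np.cos(-.1925),np.sin(-.1925),0]);n=np.array([-e[1],e[0],0]);h=np.array([.6248,.2419,.1343])
for c,(u,v,w,hh) in((S,(160,150,130,150)),(T,(170,210,110,150))):
    k=4 if c is S else 2.5
    k=3.4
    im=cv2.resize(cv2.convertScaleAbs(c["img"][v:v+hh,u:u+w],alpha=1.7,beta=10),None,fx=k,fy=k,interpolation=cv2.INTER_CUBIC)
    q=lambda p:tuple(int(round((a-b+.5)*k)) for a,b in zip(proj(c,p),(u,v)))
    dc=tp-[0,0,.0585]
    for z in(.0025,-.0025): cv2.polylines(im,[np.array([q(dc+[.016*np.cos(t),.016*np.sin(t),z]) for t in np.linspace(0,6.28,40)])],True,(0,200,0),1)
    cv2.line(im,q(dc),q(dc-[0,0,.1025]),(0,0,255),1)
    for y,z in((-.026,.0155),(.026,.0155),(-.008,.0155),(.008,.0155),(-.026,-.0075)): cv2.line(im,q(h-.085*e+y*n+[0,0,z]),q(h+.016*e+y*n+[0,0,z]),(255,0,0),1)
    ims.append(im)
cv2.imwrite("pics/p2.png",np.hstack(ims)[:, :800])
```

```text
9.1 [0.47776787 0.26957618 0.21830935] [-3.14140279e+00 -1.63260324e-04 -1.92695999e-01] [ 0.23724196 -1.72642302 -0.99842937] 0.020387995003062816
[186.53698516 172.27611964] [185.41808669 313.74932195]
```

View pics/p2.png

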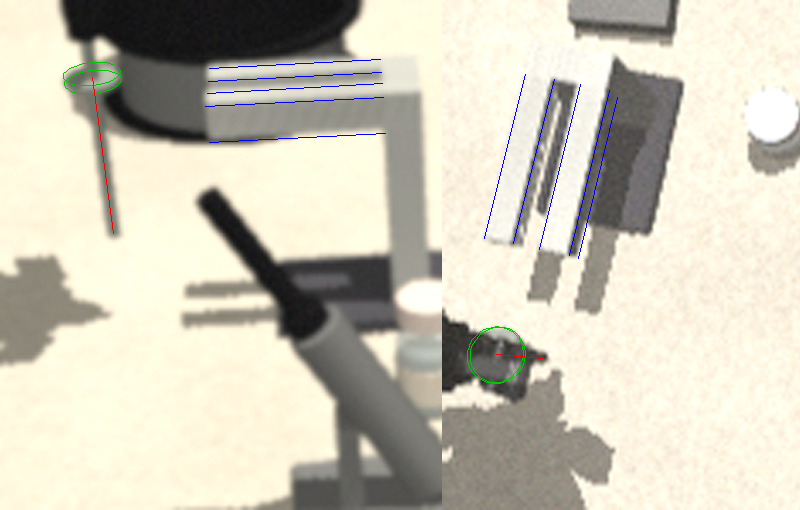

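```bash
cat > edge.py <<'E'
from fit import *
from scipy.ndimage import map_coordinates,gaussian_filter1d
def prof(c,a,b,w=5,n=40):
    g=c["img"].astype(float).mean(2);a=proj(c,a);b=proj(c,b);t=(b-a)/np.linalg.norm(b-a);m=np.array([-t[1],t[0]])
    o=np.arange(-w,w+.01,.25);pts=[(a+(b-a)*s)[:,None]+m[:,None]*o for s in np.linspace(0.05,.95,n)]
    P=np.mean([map_coordinates(g,[p[1],p[0]],order=1) for p in pts],0)
    G=gaussian_filter1d(np.gradient(P),1.5);i=np.argsort(-abs(G));pk=[k for k in range(1,len(G)-1) if abs(G[k])>=abs(G[k-1]) and abs(G[k])>=abs(G[k+1]) and abs(G[k])>1]
    return [(round(o[k],2),round(G[k],1)) for k in pk],m
E
python3 - <<'E'
from edge import *
import pickle
S=pickle.load(open("side0.pkl","rb"));T=pickle.load(open("top0.pkl","rb"))
e=np.array([np.cos(-.1925),np.sin(-.1925),0]);n=np.array([-e[1],e[0],0]);h=np.array([.6248,.2419,.1343])
pt=lambda x,y,z:h+x*e+y*n+np.array([0,0,z])
for nm,c,ls in(("T",T,[(-.026,.0155),(-.008,.0155),(.008,.0155),(.026,.0155)]),("S",S,[(-.026,.0155),(.026,.0155),(-.026,-.0075),(-.008,.0155),(.008,.0155)])):
    for y,z in ls:
        for x0,x1 in((-.08,-.035),(-.035,.010)):
            pk,m=prof(c,pt(x0,y,z),pt(x1,y,z)); print(nm,y,z,x0,m.round(2),"px/mm n",((proj(c,pt(x0,y+.01,z))-proj(c,pt(x0,y,z)))@m/10).round(3),"z",((proj(c,pt(x0,y,z+.01))-proj(c,pt(x0,y,z)))@m/10).round(3),[(float(a),float(b)) for a,b in pk])
for nm,c in(("T",T),("S",S)):
    for a,b in(((-.085,-.024,.0155),(-.085,-.010,.0155)),((-.085,.010,.0155),(-.085,.024,.0155)),((-.085,-.026,-.005),(-.085,-.026,.013)),((.016,-.006,.0155),(.016,.006,.0155))):
        pk,m=prof(c,pt(*a),pt(*b));print(nm,"end",a[0],m.round(2),"px/mm e",((proj(c,pt(a[0]+.01,*a[1:]))-proj(c,pt(*a)))@m/10).round(3),[(float(a),float(b)) for a,b in pk])
E
```

```text
T -0.026 0.0155 -0.08 [0.97 0.23] px/mm n -0.492 z -0.13 [(-0.75, -12.9), (2.25, 4.4)]
T -0.026 0.0155 -0.035 [0.97 0.23] px/mm n -0.488 z -0.128 [(-0.75, -12.9)]
T -0.008 0.0155 -0.08 [0.97 0.24] px/mm n -0.491 z -0.139 [(-3.75, -6.5), (-0.5, 8.5)]
T -0.008 0.0155 -0.035 [0.97 0.24] px/mm n -0.487 z -0.138 [(-3.75, -8.7), (-0.75, 11.7)]
T 0.008 0.0155 -0.08 [0.97 0.24] px/mm n -0.491 z -0.148 [(-0.75, -10.5), (1.0, 2.1), (2.75, 7.5), (4.25, -6.2)]
T 0.008 0.0155 -0.035 [0.97 0.24] px/mm n -0.486 z -0.147 [(-0.75, -10.5), (1.0, 2.3), (2.5, 5.5), (4.0, -9.0)]
T 0.026 0.0155 -0.08 [0.97 0.24] px/mm n -0.49 z -0.158 []
T 0.026 0.0155 -0.035 [0.97 0.24] px/mm n -0.485 z -0.156 [(-1.0, -1.0)]
S -0.026 0.0155 -0.08 [0.05 1.  ] px/mm n -0.221 z -0.473 [(-0.75, -4.4)]
S -0.026 0.0155 -0.035 [0.05 1.  ] px/mm n -0.22 z -0.471 [(-0.75, -4.3)]
S 0.026 0.0155 -0.08 [0.05 1.  ] px/mm n -0.204 z -0.459 [(-1.25, 9.7), (3.0, -4.3)]
S 0.026 0.0155 -0.035 [0.05 1.  ] px/mm n -0.204 z -0.458 [(-1.0, 5.6), (3.0, -4.2)]
S -0.026 -0.0075 -0.08 [0.05 1.  ] px/mm n -0.227 z -0.463 [(-1.5, -2.4), (0.75, 8.2)
[... 207 characters left out ...]
.  ] px/mm n -0.214 z -0.467 [(-4.0, -4.3), (-0.75, 4.3), (3.25, -4.3)]
S 0.008 0.0155 -0.08 [0.05 1.  ] px/mm n -0.21 z -0.464 [(-0.75, -4.4), (2.5, 4.3)]
S 0.008 0.0155 -0.035 [0.05 1.  ] px/mm n -0.209 z -0.463 [(-0.75, -4.2), (2.5, 4.3)]
T end -0.085 [ 0.2  -0.98] px/mm e 0.501 [(-0.25, 7.4)]
T end -0.085 [ 0.2  -0.98] px/mm e 0.5 [(-1.25, -3.5), (0.5, 3.1)]
T end -0.085 [ 0.35 -0.94] px/mm e 0.487 [(0.0, -8.4), (2.5, 2.2)]
T end 0.016 [ 0.19 -0.98] px/mm e 0.481 [(0.0, 9.8)]
S end -0.085 [1.   0.09] px/mm e 0.516 [(-0.5, 6.4)]
S end -0.085 [1.   0.09] px/mm e 0.503 [(-0.25, 7.0)]
S end -0.085 [ 0.99 -0.1 ] px/mm e 0.517 [(-0.25, 4.0)]
S end 0.016 [ 1.   -0.09] px/mm e 0.507 [(0.0, 3.5)]
```

Run:
```python
from edge import *
import pickle
S,T,s=pickle.load(open("pre.pkl","rb"));tp=np.array(s["tcp_pos"]);dc=tp-[0,0,.0585]
e=np.array([np.cos(-.1925),np.sin(-.1925),0]);n=np.array([-e[1],e[0],0])
pt=lambda x,y,z:dc+x*e+y*n+np.array([0,0,z])
for z0,z1 in((-.025,-.005),(-.06,-.025),(-.095,-.06)):
    pk,m=prof(S,pt(0,0,z0),pt(0,0,z1),6);print("shaft",z0,m.round(2),"px/mm e",((proj(S,pt(.01,0,z0))-proj(S,pt(0,0,z0)))@m/10).round(3),[(float(a),float(b)) for a,b in pk])
    pk,m=prof(T,pt(0,0,z0),pt(0,0,z1),6);print("Tshaft",z0,m.round(2),"px/mm e",((proj(T,pt(.01,0,z0))-proj(T,pt(0,0,z0)))@m/10).round(3),[(float(a),float(b)) for a,b in pk])
pk,m=prof(S,pt(-.003,0,-.1025),pt(.003,0,-.1025),6);print("tip S",m.round(2),[(float(a),float(b)) for a,b in pk])
pk,m=prof(T,pt(-.002,0,-.1025),pt(.002,0,-.1025),6);print("tip T",m.round(2),[(float(a),float(b)) for a,b in pk])
a=cv2.resize(cv2.convertScaleAbs(S["img"][155:225,170:220],alpha=2,beta=10),None,fx=8,fy=8,interpolation=cv2.INTER_CUBIC)
b=cv2.resize(cv2.convertScaleAbs(T["img"][290:346,165:215],alpha=2,beta=10),None,fx=8,fy=8,interpolation=cv2.INTER_CUBIC)
b=np.vstack([b,np.zeros((112,400,3),np.uint8)])
cv2.imwrite("pics/z.png",np.hstack([a,b]))
print(proj(S,dc),proj(S,pt(0,0,-.1025)),proj(T,dc),proj(T,pt(0,0,-.1025)))
```

```text
shaft -0.025 [ 0.99 -0.13] px/mm e 0.512 [(-2.75, -1.1), (3.0, -3.1)]
Tshaft -0.025 [ 0.09 -1.  ] px/mm e 0.5 [(-1.75, -1.6), (2.25, 1.4), (5.0, 6.9)]
shaft -0.06 [ 0.99 -0.13] px/mm e 0.504 [(-2.0, -7.2), (2.0, 5.7)]
Tshaft -0.06 [ 0.09 -1.  ] px/mm e 0.481 [(-1.75, -4.1), (4.0, 8.5)]
shaft -0.095 [ 0.99 -0.13] px/mm e 0.496 [(-1.75, -7.1), (2.0, 7.4)]
Tshaft -0.095 [ 0.09 -1.  ] px/mm e 0.464 [(-1.75, -6.0), (2.5, 10.3)]
tip S [0.06 1.  ] [(1.25, 6.1)]
tip T [0.97 0.23] [(-1.75, 1.7), (1.5, 11.8)]
[186.53698516 172.27611964] [192.77205956 218.10100697] [185.41808669 313.74932195] [199.02999626 314.93287716]
```

View pics/z.png

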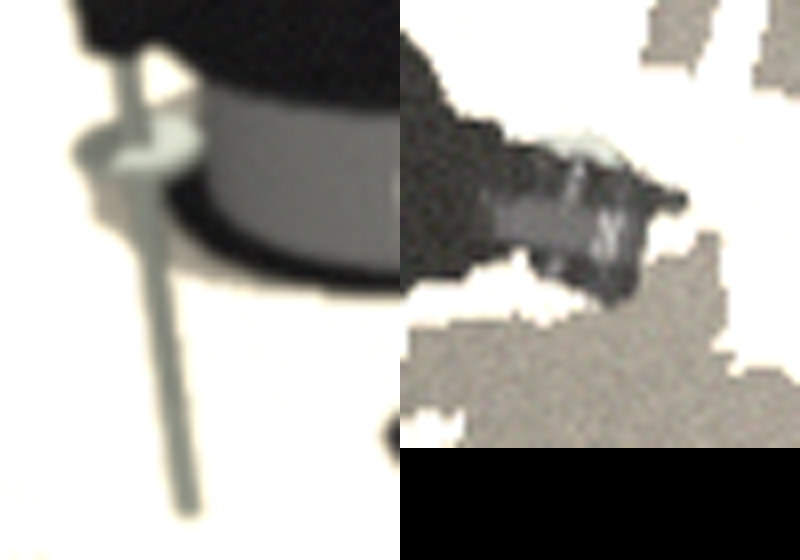

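In the zoom, the shaft axis falls on the predicted line within 0.1 px and upright. The disc is centred near side pixel (187,173) and the tip near (193,218), so the grasp is as planned. The refined track_home is (0.625, 0.243, 0.1354), so I descend 19 mm, shift 1 mm left and start in.

>>> {"op": "arm_command", "data": {"xyz": [[0, -0.1, 0.6], [0, 0, 0.7], [0, 0, 0.6], [0.5, 0, 0], [1, 0, 0], [1, 0, 0], [1, 0, 0], [1, 0, 0], [0.5, 0, 0], [0.5, 0, 0], [0, 0, 0]], "dr": [[0, 0, 0], [0, 0, 0], [0, 0, 0], [0, 0, 0], [0, 0, 0], [0, 0, 0], [0, 0, 0], [0, 0, 0], [0, 0, 0], [0, 0, 0], [0, 0, 0]], "gripper": [1.5, 1.5, 1.5, 1.5, 1.5, 1.5, 1.5, 1.5, 1.5, 1.5, 1.5]}}

```text
clock: 10.3
tcp_pos: [0.5324, 0.2602, 0.199]
eef_rot: [-3.142, -0.0, -0.193]
wrist_force: [-1.0, -0.0, -0.7]
grip_width: 0.0207
grip_force: 49.2
```

```bash
cat > chk.py <<'E'
from edge import *
s=get_state();tp=np.array(s["tcp_pos"]);dc=tp-[0,0,.0585]
e=np.array([np.cos(-.1925),np.sin(-.1925),0]);n=np.array([-e[1],e[0],0]);h=np.array([.625,.243,.1354])
print(s["clock"],"rel e,n,z mm",((dc-h)@e*1e3).round(1),((dc-h)@n*1e3).round(1),((dc-h)[2]*1e3).round(1),"F",np.array(s["wrist_force"]).round(1),"M",np.array(s["moment"]).round(2),"eef",np.array(s["eef_rot"]).round(3))
S=camera("side")
pt=lambda x,y,z:dc+x*e+y*n+np.array([0,0,z])
for z0,z1 in((-.06,-.025),(-.095,-.06)):
    pk,m=prof(S,pt(0,0,z0),pt(0,0,z1),8);print("shaft",[(float(a),float(b)) for a,b in pk])
pk,m=prof(S,pt(-.003,0,-.1025),pt(.003,0,-.1025),6);print("tip S",[(float(a),float(b)) for a,b in pk])
cv2.imwrite("pics/last.png",cv2.resize(cv2.convertScaleAbs(S["img"][130:260,180:310],alpha=1.8,beta=10),None,fx=4.5,fy=4.5,interpolation=cv2.INTER_CUBIC))
E
python3 chk.py
```

```text
10.3 rel e,n,z mm -94.2 -0.8 5.1 F [-1.  -0.  -0.7] M [-0.   -0.03  0.01] eef [-3.142 -0.    -0.193]
shaft [(-2.0, -6.8), (2.0, 6.6)]
shaft [(-1.75, -8.6), (4.0, -1.3)]
tip S [(1.25, 6.0)]
```

>>> {"op": "arm_command", "data": {"xyz": [[0.5, 0, 0], [0.5, 0, 0], [0.5, 0, 0], [0.5, 0, 0], [0.5, 0, 0], [0.5, 0, 0], [0, 0, 0]], "dr": [[0, 0, 0], [0, 0, 0], [0, 0, 0], [0, 0, 0], [0, 0, 0], [0, 0, 0], [0, 0, 0]], "gripper": [1.5, 1.5, 1.5, 1.5, 1.5, 1.5, 1.5]}}

```text
clock: 11.05
tcp_pos: [0.562, 0.2545, 0.199]
eef_rot: [-3.141, -0.0, -0.193]
wrist_force: [-0.1, 0.1, -0.8]
grip_width: 0.0207
grip_force: 49.2
```

```bash
python3 chk.py
```

```text
11.05 rel e,n,z mm -64.1 -0.8 5.1 F [-0.1  0.1 -0.8] M [-0.07  0.01  0.  ] eef [-3.141 -0.    -0.193]
shaft [(-1.75, -6.3), (2.0, 6.9)]
shaft [(-6.5, 3.7), (-1.75, -3.4), (2.0, 7.6)]
tip S [(-4.0, -2.0)]
```

No contact force, and the shaft is still on the predicted line, so the disc is inside. I continue towards the stop.

>>> {"op": "arm_command", "data": {"xyz": [[0.6, 0, 0], [0.8, 0, 0], [0.8, 0, 0], [0.8, 0, 0], [0.8, 0, 0], [0.8, 0, 0], [0.5, 0, 0], [0.4, 0, 0], [0.3, 0, 0], [0, 0, 0]], "dr": [[0, 0, 0], [0, 0, 0], [0, 0, 0], [0, 0, 0], [0, 0, 0], [0, 0, 0], [0, 0, 0], [0, 0, 0], [0, 0, 0], [0, 0, 0]], "gripper": [1.5, 1.5, 1.5, 1.5, 1.5, 1.5, 1.5, 1.5, 1.5, 1.5]}}

```text
clock: 12.1
tcp_pos: [0.6184, 0.2435, 0.1991]
eef_rot: [-3.142, -0.0, -0.192]
wrist_force: [0.6, -0.3, -0.7]
grip_width: 0.0209
grip_force: 49.2
```

```bash
python3 chk.py
```

```text
12.1 rel e,n,z mm -6.5 -0.8 5.2 F [ 0.6 -0.3 -0.7] M [-0.01 -0.    0.02] eef [-3.142 -0.    -0.192]
shaft [(-1.75, -7.5), (2.0, 7.9)]
shaft [(-1.75, -7.2), (2.0, 7.8)]
tip S [(0.75, 3.7), (3.5, -8.3)]
```

>>> {"op": "arm_command", "data": {"xyz": [[0.2, 0, 0], [0.2, 0, 0], [0, 0, 0.1], [0, 0, 0.1], [0, 0, 0.1], [0, 0, 0]], "dr": [[0, 0, 0], [0, 0, 0], [0, 0, 0], [0, 0, 0], [0, 0, 0], [0, 0, 0]], "gripper": [1.5, 1.5, 1.5, 1.5, 1.5, 1.5], "grip_force": 25}}

```text
clock: 12.75
tcp_pos: [0.622, 0.2428, 0.196]
eef_rot: [3.142, 0.0, -0.192]
wrist_force: [-0.4, -0.5, -0.6]
grip_width: 0.0212
grip_force: 49.5
```

>>> {"op": "arm_command", "data": {"xyz": [[0, 0, 0.1], [0.1, 0, 0], [0.1, 0, 0], [0.1, 0, 0], [0, 0, 0]], "dr": [[0, 0, 0], [0, 0, 0], [0, 0, 0], [0, 0, 0], [0, 0, 0]], "gripper": [1.5, 1.5, 1.5, 1.5, 1.5]}}

```text
clock: 13.25
tcp_pos: [0.6246, 0.2425, 0.1959]
eef_rot: [-3.141, 0.001, -0.192]
wrist_force: [-3.1, -0.7, 6.1]
grip_width: 0.0206
grip_force: 49.9
```

```bash
python3 chk.py
```

```text
13.25 rel e,n,z mm -0.3 -0.5 2.0 F [-3.1 -0.7  6.1] M [0.05 0.74 0.01] eef [-3.141e+00  1.000e-03 -1.920e-01]
shaft [(-2.25, -7.5), (1.5, 8.1)]
shaft [(-2.25, -7.2), (1.5, 7.8)]
tip S [(2.25, -4.5)]
```

>>> {"op": "arm_command", "data": {"xyz": [[0.1, 0, 0], [0.1, 0, 0], [0, 0, 0]], "dr": [[0, 0, 0], [0, 0, 0], [0, 0, 0]], "gripper": [1.5, 1.5, 1.5]}}

```text
clock: 13.6
tcp_pos: [0.626, 0.2423, 0.1959]
eef_rot: [-3.141, 0.002, -0.192]
wrist_force: [-3.9, 1.2, 6.9]
grip_width: 0.0209
grip_force: 50.0
```

```bash
python3 chk.py
```

```text
13.6 rel e,n,z mm 1.1 -0.5 2.0 F [-3.9  1.2  6.9] M [ 0.17  0.99 -0.  ] eef [-3.141e+00  2.000e-03 -1.920e-01]
shaft [(-2.5, -7.4), (1.25, 7.8), (7.0, -5.9)]
shaft [(-2.75, -7.3), (1.0, 8.0), (7.0, -5.9)]
tip S [(2.25, -4.7)]
```

The driver is seated: about 7 N up from the lips, and the shaft has stopped following the TCP at home within 1 mm. I'm releasing slowly and then going straight up.

>>> {"op": "arm_command", "data": {"xyz": [[0, 0, 0], [0, 0, 0], [0, 0, 0], [0, 0, 0], [0, 0, 0], [0, 0, 0], [0, 0, 0], [0, 0, 0]], "dr": [[0, 0, 0], [0, 0, 0], [0, 0, 0], [0, 0, 0], [0, 0, 0], [0, 0, 0], [0, 0, 0], [0, 0, 0]], "gripper": [2.5, 3, 4, 5, 6, 6, 6, 6]}}

```text
clock: 14.45
tcp_pos: [0.627, 0.2418, 0.1951]
eef_rot: [-3.141, -0.0, -0.192]
wrist_force: [0.1, -0.1, -0.0]
grip_width: 0.06
grip_force: 0.0
```

```bash
python3 chk.py
```

```text
14.45 rel e,n,z mm 2.2 -0.8 1.2 F [ 0.1 -0.1 -0. ] M [ 0.    0.01 -0.07] eef [-3.141 -0.    -0.192]
shaft [(-3.0, -7.5), (0.75, 7.8), (6.5, -6.0)]
shaft [(-3.0, -7.2), (0.75, 7.8), (6.25, -5.9)]
tip S [(1.75, -4.9)]
```

View pics/last.png

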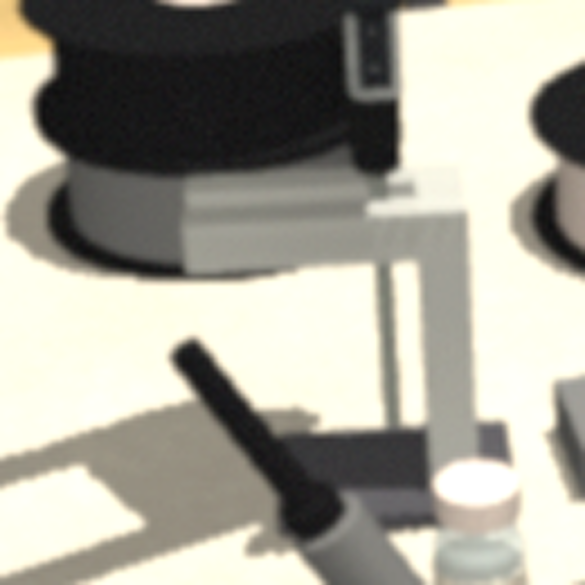

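The driver hangs upright in the slot: neck at about (385,185) in the crop, shaft straight down at x≈388, near the stop. Retreating upward.

>>> {"op": "arm_command", "data": {"xyz": [[0, 0, -1], [0, 0, -1.5], [0, 0, -2], [0, 0, -2], [0, 0, -2], [0, 0, -2], [0, 0, -2], [0, 0, -1], [0, 0, 0], [0, 0, 0], [0, 0, 0]], "dr": [[0, 0, 0], [0, 0, 0], [0, 0, 0], [0, 0, 0], [0, 0, 0], [0, 0, 0], [0, 0, 0], [0, 0, 0], [0, 0, 0], [0, 0, 0], [0, 0, 0]], "gripper": [6, 6, 6, 6, 6, 6, 6, 6, 6, 6, 6]}}

```text
clock: 15.6
tcp_pos: [0.6266, 0.2417, 0.3287]
eef_rot: [3.14, 0.002, -0.192]
wrist_force: [-0.9, -0.2, -1.7]
grip_width: 0.0597
grip_force: 0.0
```

Run:
```python
from edge import *
s=get_state();print(s["clock"],s["tcp_pos"],s["wrist_force"])
e=np.array([np.cos(-.1925),np.sin(-.1925),0]);n=np.array([-e[1],e[0],0]);h=np.array([.625,.243,.1354])
S=camera("side")
pt=lambda x,y,z:h+x*e+y*n+np.array([0,0,z])
ok=True
for z0,z1 in((-.055,-.03),(-.09,-.06),(.03,.06),(.06,.1)):
    pk,m=prof(S,pt(0,0,z0),pt(0,0,z1),9);print(z0,[(float(a),float(b)) for a,b in pk])
```

```text
15.6 [0.62659207 0.24167789 0.3287144 ] [-0.8844202  -0.19976762 -1.67561588]
-0.055 [(-1.75, -7.3), (2.0, 7.6), (7.5, -6.0)]
-0.09 [(-1.75, -7.2), (1.75, 7.6), (7.5, -6.0)]
0.03 [(5.5, 12.0)]
0.06 [(5.75, 11.4)]
```

The shaft is centred on home within 0.1 px and upright, and the handle edge is parallel to it. The arm is clear, so I'm handing in.

```bash
python3 -c "from plant import sign_off; print(sign_off())"
```

```text
the job is handed in; nothing more can be done
None
```

I handed the job in at about 16 s on the robot's clock: the driver hangs upright in the track, home against the stop within about 1 mm by camera, released and with the arm clear; the sign-off gave no verdict.

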